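Line up the six-sided kitchen canisters in their rack by height

TASK

Put the four six-sided canisters away in the oak rack in one row in order of height: the tallest against the rack's tall end board, the shortest nearest the low end, all standing upright on its floor and closed up flat face against flat face with no gaps. Set each one down gently - never drop it or knock it over - and do not disturb the mug, the salt shaker or the glass bowl.

Things in the scene. Friction and masses are not known exactly. Their poses are not given: they have to be found in the camera images.
- jar_a: The tallest of four white six-sided ceramic canisters, loose, 120 mm tall, about 240 g. Body: hexagonal prism 48 mm across flats (55.4 mm across corners), 100 mm tall; on its flat shoulder a fixed round wooden lid, 40 mm wide, 20 mm tall, to grip from above. Origin: centre of the underside, z up. Flat faces look along x and every 60 degrees from it; y points at a corner.
- jar_b: The second tallest of four white six-sided ceramic canisters, loose, 102 mm tall, about 220 g. Body: hexagonal prism 48 mm across flats (55.4 mm across corners), 82 mm tall; on its flat shoulder a fixed round wooden lid, 40 mm wide, 20 mm tall, to grip from above. Origin: centre of the underside, z up. Flat faces look along x and every 60 degrees from it; y points at a corner.
- jar_c: The third tallest of four white six-sided ceramic canisters, loose, 84 mm tall, about 200 g. Body: hexagonal prism 48 mm across flats (55.4 mm across corners), 64 mm tall; on its flat shoulder a fixed round wooden lid, 40 mm wide, 20 mm tall, to grip from above. Origin: centre of the underside, z up. Flat faces look along x and every 60 degrees from it; y points at a corner.
- jar_d: The shortest of four white six-sided ceramic canisters, loose, 66 mm tall, about 180 g. Body: hexagonal prism 48 mm across flats (55.4 mm across corners), 46 mm tall; on its flat shoulder a fixed round wooden lid, 40 mm wide, 20 mm tall, to grip from above. Origin: centre of the underside, z up. Flat faces look along x and every 60 degrees from it; y points at a corner.
- rack: Low oak rack, fixed, turned any way: an open channel 228 mm long (x) by 76 mm wide (y) inside, floor 12 mm above the worktop. Ends 12 mm thick: tall board at +x (85 mm high, inner face at x = +114 mm), low one at -x (30 mm). Side walls 10 mm thick, 24 mm high; over each a slat slopes up from 33 mm (low end) to 78 mm. Origin: centre of the underside, z up.
- mug: blue glazed ceramic mug, 80 mm across, 90 mm tall, with a handle; a bystander. Origin: centre of its underside.
- shaker: small salt shaker of dark wood with a steel top, 44 mm across, 94 mm tall; a bystander. Origin: centre of its underside.
- bowl: small green glass bowl, 110 mm across the rim, 45 mm tall, empty; a bystander. Origin: centre of its underside.

How it is judged:
At the end, for the whole second after the job is handed in: All four stand at rest on the rack floor, upright within 0.06 rad, in order of height: the tallest within 8 mm of the tall end board, each next one's face within 6 mm of its neighbour (centres under 54 mm), within 12 mm of the middle line, flats square to the row within 0.2 rad (y of jar_a in the frame of rack between -0.012 and 0.012 m and z of jar_a in the frame of rack between 0.008 and 0.016 m and angle between each of jar_a, jar_b, jar_c, jar_d's own z axis and vertical below 0.06 rad and linear speed of each of jar_a, jar_b, jar_c, jar_d below 0.02 m/s and (angle between the x axis of jar_a and the x axis of rack, either way round below 0.2 rad or angle between the x axis of jar_a and the x axis of rack, either way round between 0.847 and 1.247 rad) and y of jar_b in the frame of rack between -0.012 and 0.012 m and z of jar_b in the frame of rack between 0.008 and 0.016 m and (angle between the x axis of jar_b and the x axis of rack, either way round below 0.2 rad or angle between the x axis of jar_b and the x axis of rack, either way round between 0.847 and 1.247 rad) and y of jar_c in the frame of rack between -0.012 and 0.012 m and z of jar_c in the frame of rack between 0.008 and 0.016 m and (angle between the x axis of jar_c and the x axis of rack, either way round below 0.2 rad or angle between the x axis of jar_c and the x axis of rack, either way round between 0.847 and 1.247 rad) and y of jar_d in the frame of rack between -0.012 and 0.012 m and z of jar_d in the frame of rack between 0.008 and 0.016 m and (angle between the x axis of jar_d and the x axis of rack, either way round below 0.2 rad or angle between the x axis of jar_d and the x axis of rack, either way round between 0.847 and 1.247 rad) and x of jar_a in the frame of rack above 0.082 m and horizontal distance between jar_a and jar_b below 0.054 m and horizontal distance between jar_b and jar_c below 0.054 m and horizontal distance between jar_c and jar_d below 0.054 m); the robot touches nothing.
It fails at once if a canister is knocked over (tipped by more than 0.5 rad) (angle between any of jar_a, jar_b, jar_c, jar_d's own z axis and vertical above 0.5 rad).
It fails at once if a canister is dropped (falls freely by more than about 15 mm, 0.55 m/s, out of the fingers) ((linear speed of jar_a above 0.55 m/s and contact force between the fingers and jar_a below 0.05 N) or (linear speed of jar_b above 0.55 m/s and contact force between the fingers and jar_b below 0.05 N) or (linear speed of jar_c above 0.55 m/s and contact force between the fingers and jar_c below 0.05 N) or (linear speed of jar_d above 0.55 m/s and contact force between the fingers and jar_d below 0.05 N)).
It fails at once if the mug, the shaker or the bowl is disturbed (moved by more than 25 mm) (distance of any of mug, shaker, bowl from where it was at the start of the episode above 0.025 m).
It also fails if it takes over 112 s, if anything falls off the work surface, if the arm or the gripper's body presses on something with over 40 N, if the wrist force passes 120 N, or if a joint passes its speed limit or range.

ROBOT

A 7-joint arm with a two-finger parallel gripper is mounted at the origin on the work surface. World frame = base frame: x ahead of the robot, y to its left, z up, the work surface at z = 0. Lengths are in m, angles in rad, forces in N, time in s.
With the tool pointing down it reaches from about 0.35 to 0.9 m from the base axis. Payload 8.1 kg.
Tool frame: the origin (TCP) lies where the fingers leave the gripper's body, on its centre line; the fingertips stand 66 mm ahead of it and the grasp point (between the pads) lies 47 mm ahead of it; z points along the fingers, y is the line along which they close (so a half turn about z gives the same grasp; the last joint's range is limited). The gripper opens to 92 mm and grips with 3 to 60 N. Pads are 19 mm wide; open, the fingers measure 130 mm over their backs; the gripper's body (75 mm by 190 mm) begins 47 mm behind the grasp point.
Start: joints at [-1.422, 0.434, 0.025, 1.573, -0.012, 1.134, -0.075], TCP at [0.156, 0.605, 0.292] pointing down, gripper open.
Joint ranges: [-2.62, 2.62], [-0.44, 2.09], [-1.27, 1.32], [0.08, 2.57], [-1.32, 4.46], [0.12, 2], [-2.74, 2.74]. Speed limits (rad/s): [2.22, 2.22, 3.01, 3.01, 3.14, 3.14, 3.14].

INTERFACE

Orientations are given as a rotation vector (axis times angle).
In Python, from cell import arm gives the robot as it stands.
- The arm moves only by the tool send_rows, never from a script. Its argument "motion" is text: rows parted by semicolons, each of 7 numbers parted by spaces: the closure, from 0 (fully open) to 1 (shut), then the shift along the world's x, y, z in m, then the turn, a rotation vector about the world's x, y, z in degrees. A call has 1 to 5 rows; each row shifts and turns the commanded pose from where the row before left it; what a row does not reach is not made up. A row lasts 1/8 s, in which the tool goes at most 62.5 mm and 10.7 degrees, less where a joint would pass 70% of its speed; a pose out of reach is approached as far as the arm can. A call is refused whole if a number of a shift passes 0.0625 or a number of a turn 10.7, either way. A call with a gripper value outside its range is refused whole. The fingers move at their own pace and stop on an object; "force" is the grip in N (left out, the last holds). Time passes only in rows, so rows that do not move let the fingers close. It gives the time, the measured TCP pose, the force, the opening and the grip force at its end, in the units of the state.
- arm.observe(): the state, without advancing time (a new reading comes with each control period).
- arm.get_image(name): name is "scene" or "top" or "wrist"; returns (picture, depth): 420x560x3 uint8, blue, green, red; 420x560 float32, m along the optical axis (not along the pixel's ray), 0 where there is no reading.
- arm.camera_model(name): a dict with "fx", "fy", "cx", "cy" (pixels), "D" ([k1, k2, p1, p2, k3] as OpenCV has them; the pictures are not rectified), "view" (4x4, takes a point from world to camera coordinates). Camera axes: x right, y down, z forward; pixel columns grow to the right and rows downward; lengths in m; the calibration is good to about 2 mm. A picture is of the moment at which its call begins: read the wrist's pose just before it. camera_model takes no time and is no camera call; for the wrist camera it gives the pose at the moment of the call.
- arm.sign_off(): hands the job in; it is judged then, once.
The state is a dict: "clock": time; "joints": joint angles; "dq": joint speeds; "joint_efforts": joint torques, N m; "position": TCP position; "ee_rot": TCP orientation; "force": force on the tool from outside, world axes, zero at the start; "ft_torque": the same for the moment, N m; "width": opening from 0.0 (shut) to 1.0 (fully open); "gripper_force": force on a finger pad.
Only numpy, scipy, OpenCV 4.12 (cv2) and the standard library are available. Lean on these libraries where they do the work, as an engineer would, in place of code of your own. Each camera call takes 0.05 s, during which the arm holds its last target. There are 200 camera calls.

## Working session

There is one attempt and no reset: what is moved stays moved. The work goes in short steps, Python scripts to look and compute and a tool call to move; the robot and the scene stay as the last step left them, time stands still between calls to the robot, and variables do not carry over. Pictures are saved under pics/ and viewed, at most 14 in all, crops included, and the job is handed in when it is done.

Besides the shell and the picture viewer there is one more tool, called after "Call:" as name(argument=value, ...) on one line, values as JSON. send_rows: Moves the arm, as the interface text tells. Its arguments: {"type":"object","properties":{"motion":{"type":"string"},"force":{"type":"number"}},"required":["motion"]}

```bash
mkdir -p pics; ls; python3 - <<'E'
from cell import arm
import cv2,numpy as np
print(arm.observe())
for n in("top","scene"):
    im,d=arm.get_image(n); cv2.imwrite(f"pics/{n}0.png",im); np.savez(f"pics/{n}0.npz",im=im,d=d); 
    print(n,arm.camera_model(n))
E
```

```text
pics
{'clock': 0.0, 'joints': array([-1.42158125,  0.43524491,  0.0249573 ,  1.57410004, -0.01157176,
        1.13399778, -0.07511721]), 'dq': array([ 7.34031066e-04,  6.23964114e-05, -5.08337818e-04, -4.86523592e-04,
        9.50571050e-04,  4.17551955e-04,  8.38007482e-04]), 'joint_efforts': array([ 2.58644795e-04, -6.67844868e+01,  9.85176712e-01, -3.14454854e+01,
       -6.05620793e-02,  4.26256971e-02,  1.55927246e-04]), 'position': array([0.15566986, 0.60487917, 0.29142996]), 'ee_rot': array([-3.94595981e-01, -3.11667437e+00,  2.52147689e-03]), 'force': array([-1.19119683,  0.02462643, -0.1194188 ]), 'ft_torque': array([-0.01488505,  0.00662866,  0.01989947]), 'gripper_force': 0.0, 'width': 1.0012959169450235}
top {'fx': 506.54144984873415, 'fy': 506.54144984873415, 'cx': 288.60263699466043, 'cy': 209.35363210202254, 'D': array([-0.16960466,  0.        ,  0.        ,  0.        ,  0.        ]), 'view': array([[-0.01487434, -0.99988192,  0.00386085, -0.11654894],
       [-0.99216029,  0.01428008, -0.12415329,  0.58182528],
       [ 0.12408349, -0.00567728, -0.99225554,  1.23248987],
       [ 0.        ,  0.        ,  0.        ,  1.        ]])}
scene {'fx': 525.732106888518, 'fy': 525.732106888518, 'cx': 279.2753288585844, 'cy': 211.67833169532, 'D': array([-0.00214397,  0.        ,  0.        ,  0.        ,  0.        ]), 'view': array([[ 0.57333082,  0.8193158 ,  0.00365897, -0.23241555],
       [ 0.5943953 , -0.41285678, -0.69010398, -0.35623451],
       [-0.56390247,  0.39783276, -0.72370098,  1.61619247],
       [ 0.        ,  0.        ,  0.        ,  1.        ]])}
```

View pics/top0.png

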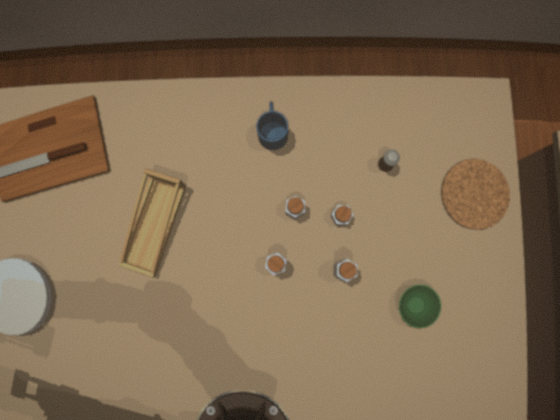

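View pics/scene0.png

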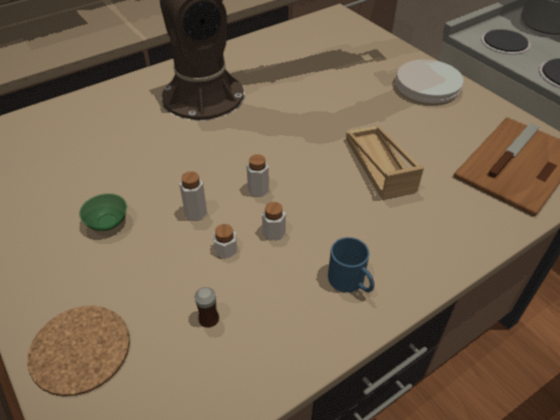

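```bash
cat > h.py <<'E'
import numpy as np,cv2
def cloud(m,d):
    "world xyz per pixel"
    K=np.array([[m['fx'],0,m['cx']],[0,m['fy'],m['cy']],[0,0,1.]])
    v,u=np.mgrid[:d.shape[0],:d.shape[1]]
    p=cv2.undistortPoints(np.stack([u,v],-1).reshape(-1,1,2).astype(float),K,m['D']).reshape(d.shape+(2,))
    c=np.dstack([p,np.ones(d.shape)])*d[...,None]
    V=m['view']; return (c-V[:3,3])@V[:3,:3]
E
python3 - <<'E'
from cell import arm
from h import *
z=np.load("pics/top0.npz");im,d=z['im'],z['d']
W=cloud(arm.camera_model("top"),d)
for n,(u,v) in dict(j1=(295,206),j2=(343,214),j3=(276,264),j4=(347,270),mug=(272,130),sh=(391,158),bowl=(420,306),).items():
    s=W[v-18:v+18,u-18:u+18].reshape(-1,3); t=np.percentile(s[:,2],97); q=s[s[:,2]>t-.008]
    print(n,t.round(4),((q.max(0)+q.min(0))/2).round(4),np.ptp(q,0).round(3),len(q))
print("table",W[330,330],W[100,350])
# rack
s=W[165:285,115:190].reshape(-1,3);q=s[s[:,2]>.018]
r=cv2.minAreaRect((q[:,:2]*1000).astype(np.float32));print(r)
for c in cv2.boxPoints(r): 
    n=q[np.linalg.norm(q[:,:2]*1000-c,axis=1)<25]; print(c,n[:,2].max())
cv2.imwrite("pics/crop1.png",cv2.resize(im[165:290,110:370],None,fx=3,fy=3,interpolation=cv2.INTER_CUBIC))
E
```

```text
j1 0.0856 [ 0.5135 -0.1388  0.6868] [0.182 0.042 1.218] 217
j2 0.0681 [ 0.5027 -0.1978  0.6779] [0.16  0.16  1.235] 208
j3 0.104 [ 0.4423 -0.0949  0.6961] [0.039 0.046 1.199] 225
j4 0.1213 [ 0.4272 -0.1983  0.7049] [0.035 0.161 1.181] 225
mug 0.0914 [ 0.6205 -0.0857  0.6895] [0.396 0.077 1.212] 175
sh 0.0933 [ 0.5716 -0.2584  0.6905] [0.298 0.281 1.21 ] 167
bowl 0.0447 [ 0.3561 -0.3055  0.6662] [0.133 0.375 1.259] 142
table [ 2.75432725e-01 -2.25433147e-01  1.72772743e-04] [ 8.77502776e-01 -2.94152504e-01  1.58124995e-04]
((500.49664306640625, 74.92167663574219), (414.76715087890625, 254.09031677246094), 72.08446502685547)Traceback (most recent call last):
  File "<stdin>", line 13, in <module>
    return umr_maximum(a, axis, None, out, keepdims, initial, where)
ValueError: zero-size array to reduction operation maximum which has no identity
```

```bash
python3 - <<'E'
from cell import arm
from h import *
z=np.load("pics/top0.npz");im,d=z['im'],z['d']
W=cloud(arm.camera_model("top"),d);W[d==0]=np.nan
for n,(u,v,H) in dict(c=(295,206,84),d=(343,214,66),b=(276,264,102),a=(347,270,120)).items():
    s=W[v-18:v+18,u-18:u+18].reshape(-1,3)
    q=s[abs(s[:,2]*1000-H)<5]; c=cv2.minEnclosingCircle((q[:,:2]*1000).astype(np.float32))
    w=s[abs(s[:,2]*1000-H+20)<5]; print(n,np.median(q[:,2]),q.mean(0)*1000,c,len(q),len(w))
s=W[160:290,110:195].reshape(-1,3);s=s[np.isfinite(s[:,0])]
q=s[s[:,2]>.018]; q=q[q[:,2]<.1]
r=cv2.minAreaRect((q[:,:2]*1000).astype(np.float32));print(r)
for c in cv2.boxPoints(r): 
    n=q[np.linalg.norm(q[:,:2]*1000-c,axis=1)<25]; print(c,n[:,2].max() if len(n) else None)
cv2.imwrite("pics/crop1.png",cv2.resize(im[165:290,110:370],None,fx=3,fy=3,interpolation=cv2.INTER_CUBIC))
E
```

```text
c 0.083579450440899 [ 584.92996606 -140.15271746   83.44009227] ((585.019287109375, -140.416015625), 19.936279296875) 203 102
d 0.06566901574518232 [ 564.33607562 -258.23463816   65.68884592] ((565.2998657226562, -258.2493591308594), 20.168071746826172) 197 106
b 0.10173228136016346 [444.32744558 -90.88210749 101.85746975] ((444.26947021484375, -90.78108215332031), 20.001028060913086) 219 117
a 0.11923149154993644 [ 426.71108193 -259.63226352  119.28177661] ((425.9078674316406, -259.7542724609375), 19.696430206298828) 217 127
((548.922607421875, 225.57872009277344), (99.40345001220703, 253.97378540039062), 71.49937438964844)
[412.72723 218.74042] 0.036588991539048675
[653.57574 138.15073] 0.08743663481922158
[685.118   232.41702] 0.09025483044681722
[444.26947 313.0067 ] 0.04098612138062961
```

View pics/crop1.png

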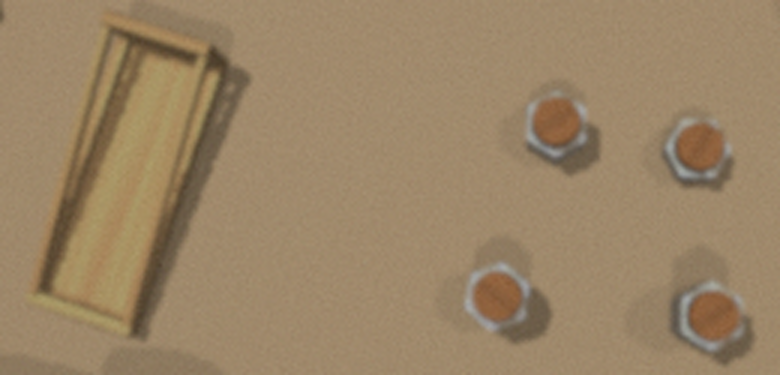

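Call:
send_rows(motion="0 0.044 -0.042 0.02 0 0 0;0 0.044 -0.042 0.02 0 0 0;0 0.044 -0.042 0.02 0 0 0;0 0.044 -0.042 0.02 0 0 0;0 0.044 -0.042 0 0 0 0", force=20)

```text
clock: 0.72
position: [0.373, 0.3982, 0.3718]
ee_rot: [0.394, 3.116, 0.004]
force: [0.9, 0.2, -1.2]
width: 1.003
gripper_force: 0.0
```

Call:
send_rows(motion="0 0.044 -0.042 0 0 0 0;0 0.044 -0.042 0 0 0 0;0 0.044 -0.042 0 0 0 0;0 0.041 -0.044 0 0 0 0;0 0 0 0 0 0 0")

```text
clock: 1.35
position: [0.5475, 0.2237, 0.3699]
ee_rot: [0.409, 3.114, -0.005]
force: [-0.3, 0.4, 0.6]
width: 1.002
gripper_force: 0.0
```

```bash
python3 - <<'E'
from cell import arm
from h import *
s=arm.observe();print(s['position'],s['ee_rot'],s['joints'].round(2),s['clock'])
m=arm.camera_model("wrist");im,d=arm.get_image("wrist");np.savez("pics/w1.npz",im=im,d=d,**m);cv2.imwrite("pics/w1.png",im)
print(-m['view'][:3,:3].T@m['view'][:3,3],m['view'][2,:3],m['fx'])
E
```

```text
[0.54752941 0.22366229 0.36987173] [ 0.40857551  3.1136337  -0.00450489] [-0.67  0.33  0.26  1.56 -0.08  1.27  0.91] 1.35
[0.46873196 0.24479064 0.46155737] [ 0.28871559 -0.07918155 -0.954135  ] 327.3858257637575
```

View pics/w1.png

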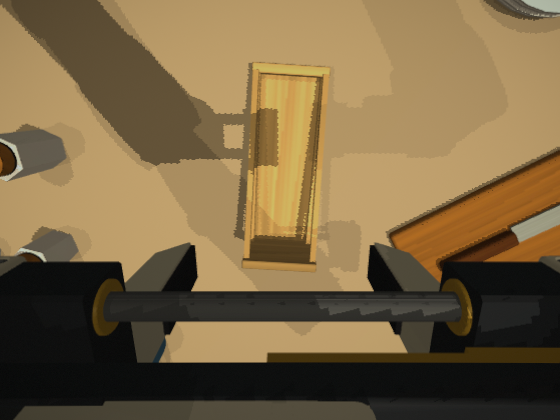

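Call:
send_rows(motion="0 0.004 -0.052 0 0 0 0;0 0.004 -0.052 0 0 0 0;0 0.004 -0.052 0 0 0 0;0 0.004 -0.052 0 0 0 0;0 0.004 -0.052 0 0 0 0")

```text
clock: 2.02
position: [0.5641, -0.0304, 0.3702]
ee_rot: [-0.39, -3.117, -0.001]
force: [1.2, -0.0, -0.8]
width: 1.001
gripper_force: 0.0
```

Call:
send_rows(motion="0 0.004 -0.052 0 0 0 0;0 0.004 -0.052 0 0 0 0;0 0.004 -0.052 0 0 0 0;0 0 0 0 0 0 0;0 0 0 0 0 0 0")

```text
clock: 2.65
position: [0.5768, -0.1848, 0.3699]
ee_rot: [-0.392, -3.116, -0.002]
force: [-0.6, 0.7, 0.4]
width: 1.001
gripper_force: 0.0
```

```bash
python3 - <<'E'
from cell import arm
from h import *
s=arm.observe();print(s['position'],s['ee_rot'],s['joints'].round(2),s['clock'])
m=arm.camera_model("wrist");im,d=arm.get_image("wrist");np.savez("pics/w2.npz",im=im,d=d,**m);cv2.imwrite("pics/w2.png",im)
z=np.load("pics/w1.npz");W=cloud(z,z['d']);W[z['d']==0]=np.nan
q=W[:275].reshape(-1,3);q=q[(np.hypot(q[:,0]-.549,q[:,1]-.2255)<.16)&(q[:,2]>.018)&(q[:,2]<.1)]
print(cv2.minAreaRect((q[:,:2]*1000).astype(np.float32)))
for a in (-18,-18.5,-19):
  c,n=np.cos(np.radians(a)),np.sin(np.radians(a)); u=q[:,0]*c+q[:,1]*n; v=-q[:,0]*n+q[:,1]*c
  print(a,*[np.percentile(x*1000,[.2,1,99,99.8]).round(1) for x in(u,v)])
W=cloud(m,d);W[d==0]=np.nan
for n,x,y,H in(('a',.426,-.2597,.12),('b',.444,-.091,.102),('c',.585,-.140,.084),('d',.565,-.258,.066)):
    r=np.hypot(W[...,0]-x,W[...,1]-y)<.04
    q=W[r&(abs(W[...,2]-H)<.005)];w=W[r&(abs(W[...,2]-H+.02)<.004)]
    if len(q)>50:print(n,np.median(q[:,2]),cv2.minEnclosingCircle((q[:,:2]*1000).astype(np.float32)),len(w),w[:,:2].mean(0))
E
```

```text
[ 0.57675453 -0.18482179  0.36992051] [-3.91921423e-01 -3.11632314e+00 -2.07458467e-03] [-0.08  0.36  0.43  1.53 -0.16  1.28  1.69] 2.65
((548.1683349609375, 225.64035034179688), (97.0776596069336, 251.99342346191406), 71.22267150878906)
-18 [326.  326.9 575.5 576.6] [336.4 337.4 430.9 432.5]
-18.5 [322.7 323.5 572.1 573.3] [340.8 341.6 434.3 435.6]
-19 [319.3 320.1 568.7 569.9] [343.8 345.2 438.3 439.7]
a 0.11935186948870403 ((426.5451354980469, -259.3558349609375), 20.125986099243164) 608 [ 0.43243721 -0.25068771]
b 0.10136701109973918 ((444.3955383300781, -90.33667755126953), 20.41980743408203) 569 [ 0.44959888 -0.0983408 ]
c 0.08325780485559994 ((584.8165893554688, -140.4730224609375), 19.847030639648438) 370 [ 0.57579529 -0.14270433]
d 0.06513201627179047 ((564.6304321289062, -258.2102355957031), 19.758892059326172) 344 [ 0.5581241  -0.25027853]
```

View pics/w2.png

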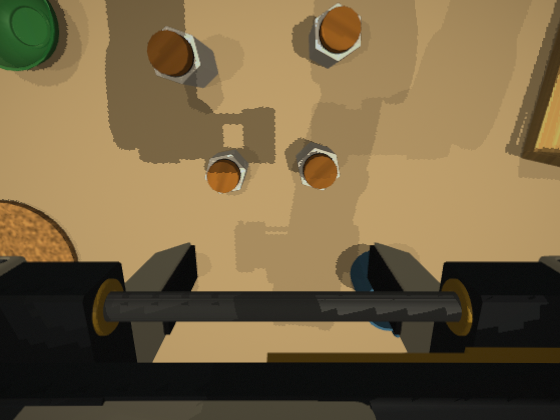

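```bash
python3 - <<'E'
from cell import arm
from h import *
z=np.load("pics/w2.npz");W=cloud(z,z['d']);W[z['d']==0]=np.nan;W=W.reshape(-1,3)
t=np.load("pics/top0.npz");T=cloud(arm.camera_model("top"),t['d']);T[t['d']==0]=np.nan;T=T.reshape(-1,3)
for n,x,y,H in(('a',.4264,-.2595,.12),('b',.4443,-.0906,.102),('c',.5849,-.1404,.084),('d',.5648,-.2582,.066)):
  for nm,P in(('w',W),('t',T)):
    p=P-[x,y,0];r=np.hypot(p[:,0],p[:,1]);i=(r<.034)
    side=p[i&(p[:,2]>.008)&(p[:,2]<H-.024)&(r>.02)][:,:2]; top=p[i&(abs(p[:,2]-H+.02)<.003)][:,:2]
    res=[]
    for th in np.arange(0,60,.5):
        k=np.radians(th+60*np.arange(6));N=np.stack([np.cos(k),np.sin(k)])
        s=(side@N).max(1)-.024 if len(side) else np.zeros(1); o=np.clip((top@N).max(1)-.024,0,None)
        res.append((np.minimum(abs(s),.004).mean()*1e3,o.mean()*1e3))
    res=np.array(res);a=res.argmin(0)
    print(n,nm,len(side),len(top),'side',a[0]/2,res[a[0],0].round(2),res[:,0].max().round(2),'top',a[1]/2,res[a[1],1].round(3),res[:,1].max().round(2))
E
```

```text
a w 757 577 side 27.5 0.2 1.7 top 27.5 0.006 0.31
a t 71 112 side 29.0 0.64 1.72 top 26.5 0.044 0.25
b w 381 549 side 18.5 0.28 1.72 top 19.0 0.016 0.33
b t 11 88 side 19.0 1.37 2.0 top 18.5 0.002 0.22
c w 206 358 side 28.5 0.09 1.69 top 28.5 0.0 0.28
c t 50 77 side 27.5 0.56 1.78 top 27.5 0.006 0.37
d w 186 329 side 57.0 0.24 1.73 top 57.5 0.002 0.29
d t 45 86 side 58.0 0.52 1.8 top 57.5 0.014 0.29
```

Call:
send_rows(motion="0 -0.0376 -0.0187 -0.03 0 0 -4.55;0 -0.0376 -0.0187 -0.03 0 0 -4.55;0 -0.0376 -0.0187 -0.03 0 0 -4.55;0 -0.0376 -0.0187 -0.03 0 0 -4.55;0 0 0 0 0 0 0", force=25)

```text
clock: 3.32
position: [0.4229, -0.2605, 0.2487]
ee_rot: [-0.885, -3.01, -0.002]
force: [-0.5, -0.3, 0.8]
width: 0.999
gripper_force: 0.0
```

```bash
cat > st.py <<'E'
from cell import arm
import numpy as np
from scipy.spatial.transform import Rotation as R
s=arm.observe();r=R.from_rotvec(s['ee_rot']).as_matrix();y=r[:,1]
print('t',round(s['clock'],2),'pos',(s['position']*1000).round(1),'phi',np.degrees(np.arctan2(y[1],y[0])).round(2)%180,'zaxis',r[:,2].round(4),'F',s['force'].round(1),'w',round(s['width']*92,1),'gf',round(float(s['gripper_force']),1),'j',s['joints'].round(2))
E
python3 st.py
```

```text
t 3.33 pos [ 422.9 -260.5  248.7] phi 57.24 zaxis [-0.004   0.0024 -1.    ] F [-0.5 -0.3  0.8] w 91.9 gf 0.0 j [ 0.04  0.29  0.51  1.97 -0.18  0.94  1.64]
```

Call:
send_rows(motion="0 0 0 -0.03 0 0 0;0 0 0 -0.03 0 0 0;0 0 0 0 0 0 0;0 0 0 0 0 0 0")

```text
clock: 3.82
position: [0.4273, -0.2609, 0.1914]
ee_rot: [0.879, 3.015, 0.0]
force: [0.7, -0.3, -0.4]
width: 1.002
gripper_force: 0.0
```

```bash
python3 st.py
```

```text
t 3.83 pos [ 427.3 -260.9  191.4] phi 57.48 zaxis [ 1.3e-03 -2.0e-04 -1.0e+00] F [ 0.7 -0.3 -0.4] w 92.2 gf 0.0 j [ 0.07  0.37  0.48  2.02 -0.24  0.8   1.7 ]
```

Call:
send_rows(motion="0 -0.001 0.001 -0.011 0 0 0;0 0 0 -0.01 0 0 0;0 0 0 0 0 0 0;0.3 0 0 0 0 0 0;1 0 0 0 0 0 0")

```text
clock: 4.45
position: [0.4253, -0.2606, 0.1696]
ee_rot: [0.883, 3.015, -0.0]
force: [-0.2, 0.4, 0.5]
width: 0.827
gripper_force: 0.0
```

Call:
send_rows(motion="1 0 0 0 0 0 0;1 0 0 0 0 0 0;1 0 0 0 0 0 0")

```text
clock: 4.82
position: [0.4252, -0.2605, 0.1694]
ee_rot: [0.883, 3.015, 0.0]
force: [0.3, 0.6, 0.3]
width: 0.504
gripper_force: 0.0
```

```bash
python3 st.py
```

```text
t 4.83 pos [ 425.2 -260.5  169.4] phi 57.37 zaxis [ 1.e-04  1.e-04 -1.e+00] F [0.3 0.6 0.3] w 46.4 gf 0.0 j [ 0.09  0.4   0.47  2.05 -0.26  0.75  1.72]
```

Call:
send_rows(motion="1 0 0 0 0 0 0;1 0 0 0 0 0 0;1 0 0 0 0 0 0;1 0 0 0 0 0 0")

```text
clock: 5.32
position: [0.4253, -0.2604, 0.1694]
ee_rot: [0.882, 3.015, 0.0]
force: [1.1, 1.3, 0.9]
width: 0.429
gripper_force: 25.0
```

Call:
send_rows(motion="1 0 0 0.015 0 0 0;1 0 0 0.02 0 0 0;1 0 0 0.02 0 0 0;1 0 0 0 0 0 0")

```text
clock: 5.82
position: [0.4257, -0.2611, 0.2259]
ee_rot: [0.882, 3.012, -0.0]
force: [0.0, -0.8, -1.9]
width: 0.427
gripper_force: 25.0
```

```bash
python3 st.py
```

```text
t 5.83 pos [ 425.7 -261.1  225.9] phi 57.36 zaxis [ 0.0028 -0.0011 -1.    ] F [ 0.  -0.8 -1.9] w 39.3 gf 25.0 j [ 0.05  0.32  0.51  1.99 -0.2   0.88  1.66]
```

Call:
send_rows(motion="1 0 0 0.038 0 0 0;1 0.0085 0.019 0.038 0 0 0.65;1 0.017 0.038 0 0 0 1.15;1 0.017 0.038 0 0 0 1.15;1 0.017 0.038 0 0 0 1.15")

```text
clock: 6.45
position: [0.4846, -0.1263, 0.2998]
ee_rot: [-0.773, -3.044, 0.0]
force: [1.0, 0.1, -3.5]
width: 0.428
gripper_force: 25.0
```

Call:
send_rows(motion="1 0.017 0.038 0 0 0 1.15;1 0.017 0.038 0 0 0 1.15;1 0.017 0.038 0 0 0 1.15;1 0.017 0.038 0 0 0 1.15;1 0.017 0.038 0 0 0 1.15")

```text
clock: 7.08
position: [0.5696, 0.0636, 0.2994]
ee_rot: [-0.62, -3.079, 0.001]
force: [0.3, -0.7, -2.7]
width: 0.429
gripper_force: 25.0
```

Call:
send_rows(motion="1 0.017 0.038 0 0 0 1.15;1 0.017 0.038 0 0 0 1.15;1 0.017 0.038 0 0 0 1.15;1 0.009 0.02 0 0 0 0.5;1 0 0 0 0 0 0")

```text
clock: 7.7
position: [0.6293, 0.1987, 0.2986]
ee_rot: [-0.509, -3.098, 0.001]
force: [-0.6, -0.1, -3.6]
width: 0.427
gripper_force: 25.0
```

Call:
send_rows(motion="1 0 0 0 0 0 0;1 0 0 0 0 0 0")

```text
clock: 7.95
position: [0.6295, 0.195, 0.3003]
ee_rot: [-0.517, -3.099, 0.001]
force: [-0.7, -0.0, -3.2]
width: 0.429
gripper_force: 25.0
```

```bash
python3 st.py
```

```text
t 7.95 pos [629.5 195.  300.3] phi 71.06 zaxis [-3.e-04 -6.e-04 -1.e+00] F [-0.7 -0.  -3.2] w 39.5 gf 25.0 j [-0.58  0.49  0.3   1.49 -0.15  1.19  0.99]
```

Call:
send_rows(motion="1 0.001 0.0025 -0.03 0 0 0;1 0 0 -0.03 0 0 0;1 0 0 -0.03 0 0 0;1 0 0 -0.015 0 0 0;1 0 0 0 0 0 0")

```text
clock: 8.57
position: [0.6302, 0.1984, 0.1948]
ee_rot: [-0.515, -3.098, 0.001]
force: [-0.1, 0.1, -2.3]
width: 0.43
gripper_force: 25.0
```

```bash
python3 st.py
```

```text
t 8.57 pos [630.2 198.4 194.8] phi 71.13 zaxis [-1.5e-03 -7.0e-04 -1.0e+00] F [-0.1  0.1 -2.3] w 39.5 gf 25.0 j [-0.56  0.59  0.27  1.6  -0.18  0.98  1.01]
```

Call:
send_rows(motion="1 0 0 -0.006 0 0 0;1 0 0 -0.005 0 0 0;1 0 0 -0.0015 0 0 0;1 0 0 0 0 0 0")

```text
clock: 9.07
position: [0.6306, 0.199, 0.1829]
ee_rot: [0.514, 3.099, 0.0]
force: [-0.1, -0.3, -3.9]
width: 0.428
gripper_force: 25.0
```

```bash
python3 st.py
```

```text
t 9.07 pos [630.6 199.  182.9] phi 71.17 zaxis [ 1.e-04  1.e-04 -1.e+00] F [-0.1 -0.3 -3.9] w 39.4 gf 25.0 j [-0.56  0.6   0.27  1.61 -0.19  0.95  1.01]
```

Still carrying its weight; lower a little more.

Call:
send_rows(motion="1 0 0 -0.001 0 0 0;1 0 0 -0.001 0 0 0;1 0 0 0 0 0 0")

```text
clock: 9.45
position: [0.631, 0.1991, 0.1814]
ee_rot: [0.514, 3.098, 0.001]
force: [0.2, 0.7, 1.8]
width: 0.428
gripper_force: 25.0
```

```bash
python3 st.py
```

```text
t 9.45 pos [631.  199.1 181.4] phi 71.17 zaxis [ 1.e-03  4.e-04 -1.e+00] F [0.2 0.7 1.8] w 39.4 gf 25.0 j [-0.56  0.6   0.27  1.62 -0.19  0.95  1.01]
```

Call:
send_rows(motion="1 0.001 -0.001 0 0 0 0;1 0.0013 -0.0014 0 0 0 0;1 0 0 0 0 0 0")

```text
clock: 9.82
position: [0.6332, 0.1977, 0.1817]
ee_rot: [0.513, 3.099, 0.003]
force: [-2.2, 2.4, 6.8]
width: 0.426
gripper_force: 25.0
```

```bash
python3 st.py
```

```text
t 9.82 pos [633.2 197.7 181.7] phi 71.2 zaxis [ 0.001  0.002 -1.   ] F [-2.2  2.4  6.8] w 39.2 gf 25.0 j [-0.55  0.6   0.27  1.61 -0.19  0.95  1.02]
```

Call:
send_rows(motion="0.2 0 0 0 0 0 0;0.2 0 0 0 0 0 0;0.2 0 0 0 0 0 0;0.2 0 0 0 0 0 0;0.2 0 0 0 0 0 0")

```text
clock: 10.45
position: [0.6329, 0.1965, 0.1808]
ee_rot: [-0.514, -3.099, 0.0]
force: [-0.1, 0.7, 0.4]
width: 0.795
gripper_force: 0.0
```

```bash
python3 st.py
```

```text
t 10.45 pos [632.9 196.5 180.8] phi 71.16 zaxis [-0.e+00 -1.e-04 -1.e+00] F [-0.1  0.7  0.4] w 73.1 gf 0.0 j [-0.55  0.6   0.27  1.61 -0.19  0.95  1.02]
```

Call:
send_rows(motion="0.2 0 0 0.03 0 0 0;0.2 0 0 0.05 0 0 0;0.2 0 0 0.04 0 0 0;0.2 -0.0236 -0.0359 0 0 0 -2.8;0.2 -0.0236 -0.0359 0 0 0 -2.8")

```text
clock: 11.08
position: [0.5853, 0.1241, 0.3013]
ee_rot: [0.666, 3.069, 0.001]
force: [-0.0, 0.0, -0.7]
width: 0.802
gripper_force: 0.0
```

Call:
send_rows(motion="0.2 -0.0236 -0.0359 0 0 0 -2.8;0.2 -0.0236 -0.0359 0 0 0 -2.8;0.2 -0.0236 -0.0359 0 0 0 -2.8;0.2 -0.0236 -0.0359 0 0 0 -2.8;0.2 -0.0236 -0.0359 0 0 0 -2.8")

```text
clock: 11.7
position: [0.4669, -0.0559, 0.301]
ee_rot: [1.036, 2.965, 0.001]
force: [0.4, -0.5, 0.4]
width: 0.8
gripper_force: 0.0
```

Call:
send_rows(motion="0.2 -0.0236 -0.0359 0 0 0 -2.8;0.2 0 0 -0.05 0 0 0;0.2 0 0 -0.05 0 0 0;0.2 0 0 0 0 0 0;0.2 0 0 0 0 0 0")

```text
clock: 12.32
position: [0.4449, -0.0908, 0.2022]
ee_rot: [1.106, 2.939, 0.0]
force: [0.6, 0.2, 0.1]
width: 0.803
gripper_force: 0.0
```

```bash
python3 st.py; python3 - <<'E'
from cell import arm
import cv2
im,d=arm.get_image("scene");cv2.imwrite("pics/s1.png",cv2.resize(im[90:260,180:450],None,fx=2.5,fy=2.5))
E
```

```text
t 12.32 pos [444.9 -90.8 202.2] phi 48.76 zaxis [ 1.1e-03 -2.0e-04 -1.0e+00] F [0.6 0.2 0.1] w 73.9 gf 0.0 j [-0.29  0.28  0.46  2.12 -0.18  0.78  1.13]
```

View pics/s1.png

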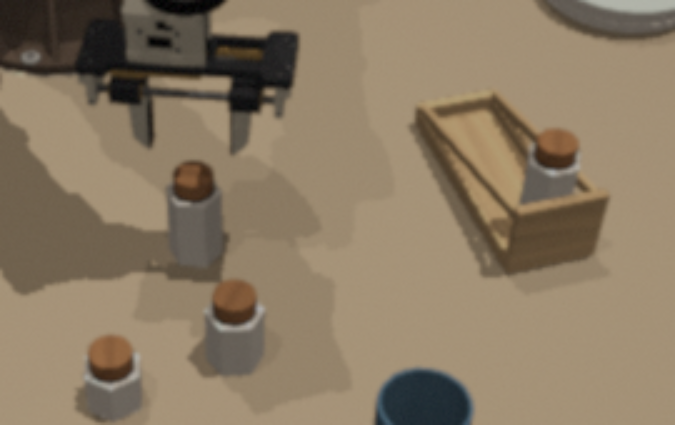

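Call:
send_rows(motion="0.2 -0.0005 0 -0.025 0 0 0;0.2 0 0 -0.016 0 0 0;0.2 0 0 -0.01 0 0 0;1 0 0 0 0 0 0;1 0 0 0 0 0 0")

```text
clock: 13.0
position: [0.4442, -0.0907, 0.1507]
ee_rot: [1.106, 2.939, 0.001]
force: [0.1, -0.1, -0.3]
width: 0.631
gripper_force: 0.0
```

Call:
send_rows(motion="1 0 0 0 0 0 0;1 0 0 0 0 0 0;1 0 0 0 0 0 0;1 0 0 0 0 0 0;1 0 0 0 0 0 0")

```text
clock: 13.62
position: [0.444, -0.0905, 0.1501]
ee_rot: [1.106, 2.94, 0.001]
force: [-0.2, 1.2, 6.7]
width: 0.428
gripper_force: 25.0
```

```bash
python3 st.py
```

```text
t 13.62 pos [444.  -90.5 150.1] phi 48.78 zaxis [ 9.e-04  1.e-04 -1.e+00] F [-0.2  1.2  6.7] w 39.4 gf 25.0 j [-0.25  0.37  0.42  2.17 -0.25  0.65  1.2 ]
```

Call:
send_rows(motion="1 0 0 0.015 0 0 0;1 0 0 0.03 0 0 0;1 0 0 0.04 0 0 0;1 0 0 0.035 0 0 0;1 0.007 0.0152 0.02 0 0 1.12")

```text
clock: 14.25
position: [0.4502, -0.0764, 0.2912]
ee_rot: [1.08, 2.949, 0.0]
force: [0.7, 0.5, -2.7]
width: 0.428
gripper_force: 25.0
```

Call:
send_rows(motion="1 0.014 0.0304 0 0 0 2.24;1 0.014 0.0304 0 0 0 2.24;1 0.014 0.0304 0 0 0 2.24;1 0.014 0.0304 0 0 0 2.24;1 0.014 0.0304 0 0 0 2.24")

```text
clock: 14.88
position: [0.5214, 0.0788, 0.2894]
ee_rot: [-0.78, -3.043, 0.001]
force: [-0.3, -1.1, -1.3]
width: 0.426
gripper_force: 25.0
```

Call:
send_rows(motion="1 0.014 0.0304 0 0 0 2.24;1 0.014 0.0304 0 0 0 2.24;1 0.014 0.0304 0 0 0 2.24;1 0.014 0.0304 0 0 0 2.24;1 0.0067 0.0152 0 0 0 1.12")

```text
clock: 15.5
position: [0.5835, 0.2164, 0.2888]
ee_rot: [-0.508, -3.099, 0.0]
force: [-0.8, 0.4, -3.5]
width: 0.433
gripper_force: 25.0
```

Call:
send_rows(motion="1 0 0 0 0 0 0;1 0 0 0 0 0 0;1 0 0 0 0 0 0")

```text
clock: 15.88
position: [0.5832, 0.2119, 0.2901]
ee_rot: [0.517, 3.099, -0.0]
force: [0.3, 0.4, -2.3]
width: 0.424
gripper_force: 25.0
```

```bash
cat >> st.py <<'E'
p=s['position'][:2]*1000-[548.2,225.6];a=np.radians(-18.78)
print('rack x,y',(p[0]*np.cos(a)+p[1]*np.sin(a)).round(1),(-p[0]*np.sin(a)+p[1]*np.cos(a)).round(1))
E
python3 st.py
```

```text
t 15.88 pos [583.2 211.9 290.1] phi 71.05 zaxis [ 1.e-04 -3.e-04 -1.e+00] F [ 0.3  0.4 -2.3] w 39.0 gf 25.0 j [-0.64  0.43  0.3   1.61 -0.14  1.12  0.93]
rack x,y 37.6 -1.6
```

Call:
send_rows(motion="1 0.0005 0.0015 -0.03 0 0 0;1 0 0 -0.03 0 0 0;1 0 0 -0.03 0 0 0;1 0 0 -0.02 0 0 0;1 0 0 -0.01 0 0 0")

```text
clock: 16.5
position: [0.5834, 0.214, 0.1691]
ee_rot: [-0.516, -3.098, 0.001]
force: [-0.3, 0.0, -1.6]
width: 0.43
gripper_force: 40.6
```

Call:
send_rows(motion="1 0 0 -0.004 0 0 0;1 0 0 -0.002 0 0 0;1 0 0 0 0 0 0")

```text
clock: 16.88
position: [0.5841, 0.215, 0.1644]
ee_rot: [0.514, 3.098, 0.001]
force: [0.0, 0.8, -1.5]
width: 0.433
gripper_force: 40.6
```

```bash
python3 st.py
```

```text
t 16.88 pos [584.1 215.  164.4] phi 71.16 zaxis [ 9.e-04  5.e-04 -1.e+00] F [ 0.   0.8 -1.5] w 39.9 gf 40.6 j [-0.62  0.56  0.26  1.74 -0.18  0.87  0.97]
rack x,y 37.4 1.5
```

```bash
python3 - <<'E'
from cell import arm
import cv2
im,d=arm.get_image("scene");cv2.imwrite("pics/s2.png",cv2.resize(im[60:220,300:460],None,fx=3.5,fy=3.5))
E
python3 st.py
```

```text
t 16.93 pos [584.2 215.  164.5] phi 71.17 zaxis [ 1.e-03  5.e-04 -1.e+00] F [-0.   0.1 -3.1] w 39.3 gf 40.6 j [-0.62  0.56  0.26  1.74 -0.18  0.87  0.97]
rack x,y 37.4 1.6
```

View pics/s2.png

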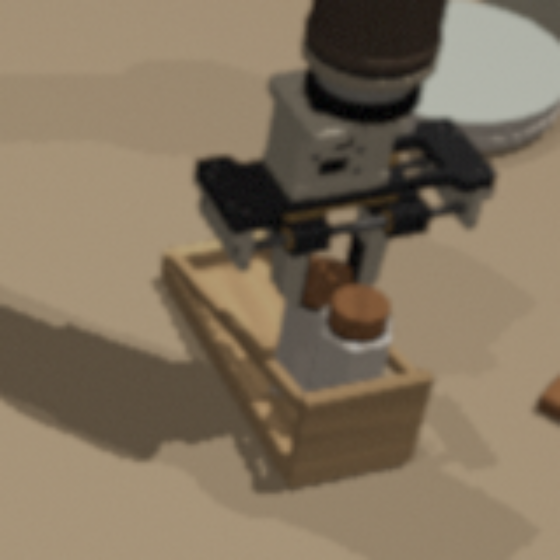

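Call:
send_rows(motion="1 0 0 -0.001 0 0 0;1 0 0 -0.0012 0 0 0;1 0 0 0 0 0 0", force=25)

```text
clock: 17.3
position: [0.5838, 0.2149, 0.1616]
ee_rot: [-0.514, -3.099, 0.0]
force: [0.2, -0.1, -2.5]
width: 0.425
gripper_force: 40.6
```

```bash
python3 st.py
```

```text
t 17.3 pos [583.8 214.9 161.6] phi 71.17 zaxis [-1.e-04 -0.e+00 -1.e+00] F [ 0.2 -0.1 -2.5] w 39.1 gf 40.6 j [-0.62  0.57  0.26  1.74 -0.18  0.86  0.97]
rack x,y 37.1 1.3
```

Call:
send_rows(motion="1 0 0 -0.001 0 0 0;1 0 0 0 0 0 0")

```text
clock: 17.55
position: [0.5838, 0.2149, 0.1605]
ee_rot: [-0.514, -3.099, 0.0]
force: [-0.7, -0.2, -2.1]
width: 0.431
gripper_force: 40.6
```

```bash
python3 st.py
```

```text
t 17.55 pos [583.8 214.9 160.5] phi 71.17 zaxis [-1.e-04 -1.e-04 -1.e+00] F [-0.7 -0.2 -2.1] w 39.6 gf 40.6 j [-0.62  0.57  0.26  1.74 -0.18  0.86  0.97]
rack x,y 37.1 1.3
```

Call:
send_rows(motion="1 0 0 -0.001 0 0 0;1 0 0 0 0 0 0")

```text
clock: 17.8
position: [0.5842, 0.2148, 0.1602]
ee_rot: [0.514, 3.098, 0.001]
force: [0.3, -0.4, 3.7]
width: 0.433
gripper_force: 41.7
```

Call:
send_rows(motion="1 0 0 -0.001 0 0 0;1 0 0 0 0 0 0")

```text
clock: 18.05
position: [0.5849, 0.2146, 0.16]
ee_rot: [0.514, 3.097, 0.001]
force: [0.5, -2.0, 11.2]
width: 0.429
gripper_force: 39.9
```

```bash
python3 st.py;python3 - <<'E'
from cell import arm
import cv2
im,d=arm.get_image("wrist");cv2.imwrite("pics/w3.png",im)
E
```

```text
t 18.05 pos [584.9 214.6 160. ] phi 71.13 zaxis [ 2.5e-03  5.0e-04 -1.0e+00] F [ 0.5 -2.  11.2] w 39.4 gf 39.9 j [-0.62  0.57  0.26  1.74 -0.18  0.86  0.97]
rack x,y 38.3 1.4
```

View pics/w3.png

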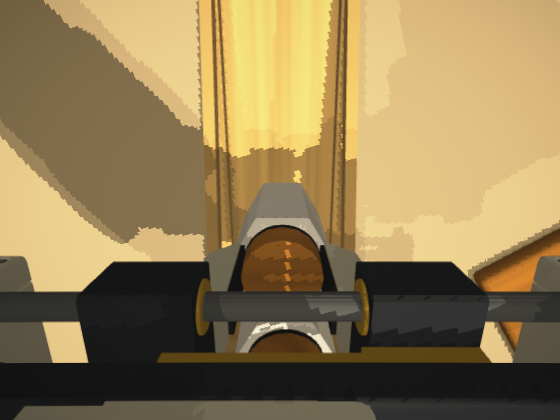

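Call:
send_rows(motion="1 0 0 0.0012 0 0 0;1 0.001 -0.0008 0 0 0 0;1 0.001 -0.0008 0 0 0 0;1 0.001 -0.0007 0 0 0 0;1 0 0 0 0 0 0")

```text
clock: 18.73
position: [0.5867, 0.2132, 0.1599]
ee_rot: [-0.513, -3.099, -0.001]
force: [-2.2, 3.4, 3.5]
width: 0.429
gripper_force: 35.4
```

```bash
python3 st.py
```

```text
t 18.73 pos [586.7 213.2 159.9] phi 71.19 zaxis [-3.e-04  7.e-04 -1.e+00] F [-2.2  3.4  3.5] w 39.5 gf 35.4 j [-0.61  0.57  0.26  1.73 -0.19  0.86  0.98]
rack x,y 40.4 0.6
```

Call:
send_rows(motion="1 0.001 -0.0005 0 0 0 0;1 0.0005 -0.0003 0 0 0 0;1 0 0 0 0 0 0")

```text
clock: 19.1
position: [0.5876, 0.2125, 0.1598]
ee_rot: [-0.513, -3.098, -0.001]
force: [-4.5, 3.5, 6.2]
width: 0.428
gripper_force: 35.7
```

```bash
python3 st.py
```

```text
t 19.1 pos [587.6 212.5 159.8] phi 71.21 zaxis [-1.3e-03  7.0e-04 -1.0e+00] F [-4.5  3.5  6.2] w 39.4 gf 35.7 j [-0.61  0.57  0.26  1.73 -0.19  0.86  0.98]
rack x,y 41.6 0.3
```

Call:
send_rows(motion="0.2 0 0 0 0 0 0;0.2 0 0 0 0 0 0;0.2 0 0 0 0 0 0;0.2 0 0 0 0 0 0;0.2 0 0 0 0 0 0")

```text
clock: 19.73
position: [0.5882, 0.2117, 0.1596]
ee_rot: [-0.514, -3.099, 0.0]
force: [-0.1, 0.1, -0.3]
width: 0.802
gripper_force: 0.0
```

Call:
send_rows(motion="0.2 0 0 0.02 0 0 0;0.2 0 0 0.05 0 0 0;0.2 0 0 0.06 0 0 0;0.2 -0.0003 -0.0441 0 0 0 -1.59;0.2 -0.0003 -0.0441 0 0 0 -1.59")

```text
clock: 20.35
position: [0.5879, 0.1231, 0.2906]
ee_rot: [0.598, 3.083, 0.001]
force: [0.3, -0.6, -0.4]
width: 0.8
gripper_force: 0.0
```

Call:
send_rows(motion="0.2 -0.0003 -0.0441 0 0 0 -1.59;0.2 -0.0003 -0.0441 0 0 0 -1.59;0.2 -0.0003 -0.0441 0 0 0 -1.59;0.2 -0.0003 -0.0441 0 0 0 -1.59;0.2 -0.0003 -0.0441 0 0 0 -1.59")

```text
clock: 20.98
position: [0.5861, -0.0982, 0.2898]
ee_rot: [0.813, 3.034, 0.0]
force: [-0.2, 0.7, -0.3]
width: 0.801
gripper_force: 0.0
```

Call:
send_rows(motion="0.2 -0.0003 -0.0441 0 0 0 -1.59;0.2 0 0 -0.05 0 0 0;0.2 0 0 -0.05 0 0 0;0.2 0 0 0 0 0 0;0.2 0 0 0 0 0 0")

```text
clock: 21.6
position: [0.5868, -0.1412, 0.1914]
ee_rot: [0.854, 3.022, 0.0]
force: [0.3, 0.2, 0.9]
width: 0.802
gripper_force: 0.0
```

```bash
python3 st.py; python3 - <<'E'
from cell import arm
import cv2
from h import *
im,d=arm.get_image("scene");cv2.imwrite("pics/s3.png",cv2.resize(im[60:260,180:450],None,fx=2.5,fy=2.5))
im,d=arm.get_image("top");W=cloud(arm.camera_model("top"),d).reshape(-1,3);W=W[d.ravel()>0]
a=np.radians(-18.78);p=(W[:,:2]-[.5482,.2256])@np.array([[np.cos(a),-np.sin(a)],[np.sin(a),np.cos(a)]])
for H,x in((.132,.09),(.114,.042)):
    q=p[(abs(W[:,2]-H)<.005)&(np.hypot(p[:,0]-x,p[:,1])<.03)];print(len(q),cv2.minEnclosingCircle((q*1000).astype(np.float32)))
E
```

```text
t 21.6 pos [ 586.8 -141.2  191.4] phi 58.45 zaxis [ 1.6e-03 -4.0e-04 -1.0e+00] F [0.3 0.2 0.9] w 73.8 gf 0.0 j [-0.13  0.52  0.4   1.77 -0.24  0.9   1.4 ]
rack x,y 154.6 -334.9
222 ((88.75555419921875, 1.8325663805007935), 20.81033706665039)
248 ((46.24906921386719, -0.07022971659898758), 26.10740852355957)
```

View pics/s3.png

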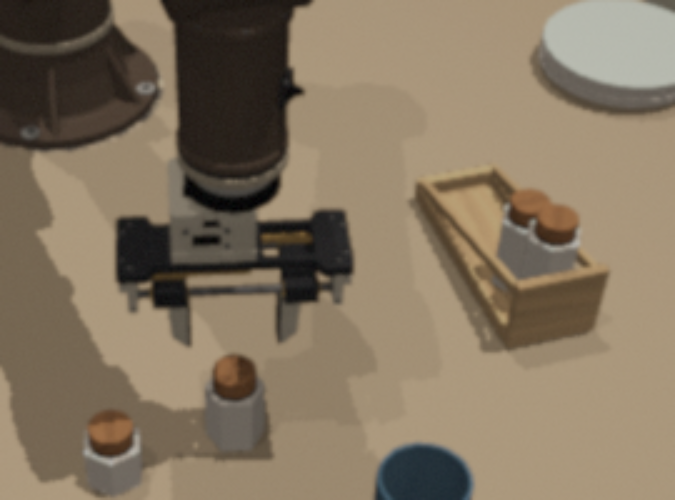

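Call:
send_rows(motion="0.2 -0.0015 0.0005 -0.028 0 0 0;0.2 0 0 -0.02 0 0 0;0.2 0 0 -0.0095 0 0 0;1 0 0 0 0 0 0;1 0 0 0 0 0 0", force=25)

```text
clock: 22.32
position: [0.5851, -0.1407, 0.1335]
ee_rot: [0.854, 3.022, 0.0]
force: [-0.5, -0.3, 0.6]
width: 0.631
gripper_force: 0.0
```

Call:
send_rows(motion="1 0 0 0 0 0 0;1 0 0 0 0 0 0;1 0 0 0 0 0 0;1 0 0 0 0 0 0;1 0 0 0 0 0 0")

```text
clock: 22.95
position: [0.5849, -0.1405, 0.1328]
ee_rot: [0.854, 3.022, 0.0]
force: [0.1, 0.4, 4.9]
width: 0.426
gripper_force: 25.0
```

```bash
python3 st.py
```

```text
t 22.95 pos [ 584.9 -140.5  132.8] phi 58.45 zaxis [ 0.0011  0.     -1.    ] F [0.1 0.4 4.9] w 39.2 gf 25.0 j [-0.1   0.59  0.36  1.82 -0.28  0.78  1.43]
rack x,y 152.6 -334.8
```

Call:
send_rows(motion="1 0 0 0.015 0 0 0;1 0 0 0.03 0 0 0;1 0 0 0.04 0 0 0;1 0 0 0.035 0 0 0;1 -0.0021 0.0168 0.02 0 0 0.58")

```text
clock: 23.58
position: [0.5823, -0.1249, 0.2745]
ee_rot: [0.842, 3.024, -0.001]
force: [0.3, 0.6, -2.7]
width: 0.424
gripper_force: 25.0
```

Call:
send_rows(motion="1 -0.0042 0.0336 0 0 0 1.155;1 -0.0042 0.0336 0 0 0 1.155;1 -0.0042 0.0336 0 0 0 1.155;1 -0.0042 0.0336 0 0 0 1.155;1 -0.0042 0.0336 0 0 0 1.155")

```text
clock: 24.2
position: [0.56, 0.0467, 0.2718]
ee_rot: [-0.682, -3.065, 0.0]
force: [-0.1, -0.8, -1.1]
width: 0.426
gripper_force: 25.0
```

Call:
send_rows(motion="1 -0.0042 0.0336 0 0 0 1.155;1 -0.0042 0.0336 0 0 0 1.155;1 -0.0042 0.0336 0 0 0 1.155;1 -0.0042 0.0336 0 0 0 1.155;1 -0.0042 0.0336 0 0 0 1.155")

```text
clock: 24.82
position: [0.5388, 0.2144, 0.2718]
ee_rot: [-0.526, -3.096, 0.001]
force: [1.0, 0.1, -2.5]
width: 0.427
gripper_force: 25.0
```

Call:
send_rows(motion="1 -0.0025 0.0168 0 0 0 0.58;1 0 0 0 0 0 0;1 0 0 0 0 0 0;1 0 0 0 0 0 0")

```text
clock: 25.32
position: [0.5382, 0.2274, 0.2724]
ee_rot: [0.518, 3.098, -0.001]
force: [0.8, 0.2, -1.8]
width: 0.427
gripper_force: 25.0
```

```bash
python3 st.py
```

```text
t 25.32 pos [538.2 227.4 272.4] phi 71.01 zaxis [ 2.e-04 -5.e-04 -1.e+00] F [ 0.8  0.2 -1.8] w 39.3 gf 25.0 j [-0.7   0.39  0.29  1.72 -0.13  1.05  0.87]
rack x,y -10.0 -1.5
```

Call:
send_rows(motion="1 0 0.0014 -0.03 0 0 0;1 0 0 -0.03 0 0 0;1 0 0 -0.03 0 0 0;1 0 0 -0.02 0 0 0;1 0 0 -0.01 0 0 0")

```text
clock: 25.95
position: [0.5378, 0.2294, 0.1514]
ee_rot: [-0.516, -3.098, 0.002]
force: [0.3, -0.5, -2.2]
width: 0.428
gripper_force: 25.0
```

Call:
send_rows(motion="1 0 0 -0.004 0 0 0;1 0 0 -0.002 0 0 0;1 0 0 0 0 0 0")

```text
clock: 26.32
position: [0.5381, 0.2306, 0.1469]
ee_rot: [0.514, 3.098, 0.001]
force: [-0.1, 0.8, -2.3]
width: 0.425
gripper_force: 25.0
```

```bash
python3 st.py
```

```text
t 26.32 pos [538.1 230.6 146.9] phi 71.15 zaxis [ 8.e-04  5.e-04 -1.e+00] F [-0.1  0.8 -2.3] w 39.1 gf 25.0 j [-0.67  0.53  0.25  1.85 -0.18  0.78  0.91]
rack x,y -11.1 1.5
```

Call:
send_rows(motion="1 0 0 -0.0012 0 0 0;1 0 0 -0.001 0 0 0;1 0 0 0 0 0 0")

```text
clock: 26.7
position: [0.5382, 0.2307, 0.1448]
ee_rot: [0.514, 3.098, 0.001]
force: [-0.8, 0.1, 4.7]
width: 0.431
gripper_force: 25.0
```

```bash
python3 st.py
```

```text
t 26.7 pos [538.2 230.7 144.8] phi 71.16 zaxis [ 1.e-03  6.e-04 -1.e+00] F [-0.8  0.1  4.7] w 39.6 gf 25.0 j [-0.67  0.54  0.25  1.85 -0.18  0.78  0.91]
rack x,y -11.1 1.6
```

Call:
send_rows(motion="1 0.0011 -0.0007 0 0 0 0;1 0.0011 -0.0007 0 0 0 0;1 0.0011 -0.0007 0 0 0 0;1 0.0008 -0.0006 0 0 0 0;1 0 0 0 0 0 0")

```text
clock: 27.32
position: [0.5415, 0.2295, 0.1453]
ee_rot: [-0.512, -3.099, -0.004]
force: [-4.9, 2.5, 13.1]
width: 0.429
gripper_force: 25.0
```

```bash
python3 st.py
```

```text
t 27.32 pos [541.5 229.5 145.3] phi 71.23 zaxis [-1.0e-04  2.4e-03 -1.0e+00] F [-4.9  2.5 13.1] w 39.5 gf 25.0 j [-0.66  0.54  0.25  1.84 -0.18  0.78  0.92]
rack x,y -7.6 1.5
```

Call:
send_rows(motion="1 0 0 0.001 0 0 0;1 0.0008 -0.0006 0 0 0 0;1 0.0005 -0.0005 0 0 0 0;1 0 0 0 0 0 0")

```text
clock: 27.82
position: [0.5427, 0.2276, 0.1453]
ee_rot: [-0.513, -3.098, -0.001]
force: [-4.7, 2.9, 5.7]
width: 0.426
gripper_force: 25.0
```

```bash
python3 st.py
```

```text
t 27.82 pos [542.7 227.6 145.3] phi 71.2 zaxis [-0.001   0.0011 -1.    ] F [-4.7  2.9  5.7] w 39.2 gf 25.0 j [-0.66  0.54  0.25  1.84 -0.18  0.79  0.92]
rack x,y -5.9 0.1
```

Call:
send_rows(motion="0.2 0 0 0 0 0 0;0.2 0 0 0 0 0 0;0.2 0 0 0 0 0 0;0.2 0 0 0 0 0 0;0.2 0 0 0 0 0 0")

```text
clock: 28.45
position: [0.5433, 0.2266, 0.1451]
ee_rot: [0.514, 3.099, -0.0]
force: [0.7, -0.5, 0.1]
width: 0.798
gripper_force: 0.0
```

Call:
send_rows(motion="0.2 0 0 0.02 0 0 0;0.2 0 0 0.06 0 0 0;0.2 0 0 0.06 0 0 0;0.2 0.0022 -0.0486 0 0 0 1.63;0.2 0.0022 -0.0486 0 0 0 1.63")

```text
clock: 29.08
position: [0.5479, 0.1289, 0.2861]
ee_rot: [0.422, 3.111, 0.001]
force: [1.2, -1.0, -0.4]
width: 0.797
gripper_force: 0.0
```

Call:
send_rows(motion="0.2 0.0022 -0.0486 0 0 0 1.63;0.2 0.0022 -0.0486 0 0 0 1.63;0.2 0.0022 -0.0486 0 0 0 1.63;0.2 0.0022 -0.0486 0 0 0 1.63;0.2 0.0022 -0.0486 0 0 0 1.63")

```text
clock: 29.7
position: [0.5585, -0.115, 0.2853]
ee_rot: [0.202, 3.135, 0.0]
force: [0.6, -0.8, -0.3]
width: 0.802
gripper_force: 0.0
```

Call:
send_rows(motion="0.2 0.0022 -0.0486 0 0 0 1.63;0.2 0.0022 -0.0486 0 0 0 1.63;0.2 0.0022 -0.0486 0 0 0 1.63;0.2 0 0 -0.06 0 0 0;0.2 0 0 -0.04 0 0 0")

```text
clock: 30.32
position: [0.5644, -0.2599, 0.1831]
ee_rot: [-0.072, -3.14, -0.001]
force: [-0.5, -0.2, 0.0]
width: 0.798
gripper_force: 0.0
```

Call:
send_rows(motion="0.2 0 0 0 0 0 0;0.2 0 0 0 0 0 0")

```text
clock: 30.58
position: [0.566, -0.2597, 0.1867]
ee_rot: [0.069, 3.139, -0.001]
force: [-0.5, -0.9, 0.1]
width: 0.801
gripper_force: 0.0
```

```bash
python3 st.py
```

```text
t 30.57 pos [ 566.  -259.7  186.7] phi 87.46 zaxis [ 1.7e-03 -8.0e-04 -1.0e+00] F [-0.5 -0.9  0.1] w 73.7 gf 0.0 j [ 0.11  0.54  0.34  1.72 -0.22  0.91  2.07]
rack x,y 173.1 -453.7
```

Call:
send_rows(motion="0.2 -0.0011 0.0012 -0.04 0 0 0;0.2 0 0 -0.022 0 0 0;0.2 0 0 -0.0095 0 0 0;1 0 0 0 0 0 0;1 0 0 0 0 0 0", force=25)

```text
clock: 31.2
position: [0.565, -0.2585, 0.1152]
ee_rot: [0.07, 3.139, -0.001]
force: [-0.3, 0.4, -0.3]
width: 0.633
gripper_force: 0.0
```

Call:
send_rows(motion="1 0 0 0 0 0 0;1 0 0 0 0 0 0;1 0 0 0 0 0 0;1 0 0 0 0 0 0;1 0 0 0 0 0 0")

```text
clock: 31.82
position: [0.5644, -0.2582, 0.1142]
ee_rot: [0.07, 3.14, -0.0]
force: [-1.4, 1.0, 5.6]
width: 0.432
gripper_force: 25.0
```

```bash
python3 st.py
```

```text
t 31.82 pos [ 564.4 -258.2  114.2] phi 87.46 zaxis [ 8.e-04 -1.e-04 -1.e+00] F [-1.4  1.   5.6] w 39.7 gf 25.0 j [ 0.14  0.63  0.31  1.78 -0.26  0.77  2.1 ]
rack x,y 171.1 -452.8
```

Call:
send_rows(motion="1 0 0 0.015 0 0 0;1 0 0 0.03 0 0 0;1 0 0 0.045 0 0 0;1 0 0 0.035 0 0 0;1 -0.0027 0.0193 0.02 0 0 -0.63")

```text
clock: 32.45
position: [0.5614, -0.2407, 0.2615]
ee_rot: [0.092, 3.138, -0.003]
force: [-1.0, 0.5, -1.3]
width: 0.43
gripper_force: 25.0
```

Call:
send_rows(motion="1 -0.0055 0.0387 0 0 0 -1.25;1 -0.0055 0.0387 0 0 0 -1.25;1 -0.0055 0.0387 0 0 0 -1.25;1 -0.0055 0.0387 0 0 0 -1.25;1 -0.0055 0.0387 0 0 0 -1.25")

```text
clock: 33.08
position: [0.5335, -0.0442, 0.2593]
ee_rot: [0.26, 3.131, 0.0]
force: [0.4, 0.8, -1.6]
width: 0.427
gripper_force: 25.0
```

Call:
send_rows(motion="1 -0.0055 0.0387 0 0 0 -1.25;1 -0.0055 0.0387 0 0 0 -1.25;1 -0.0055 0.0387 0 0 0 -1.25;1 -0.0055 0.0387 0 0 0 -1.25;1 -0.0055 0.0387 0 0 0 -1.25")

```text
clock: 33.7
position: [0.506, 0.1492, 0.2593]
ee_rot: [0.43, 3.112, 0.0]
force: [0.5, 1.4, -2.0]
width: 0.427
gripper_force: 25.0
```

Call:
send_rows(motion="1 -0.0055 0.0387 0 0 0 -1.25;1 -0.0055 0.0387 0 0 0 -1.25;1 -0.0024 0.0193 0 0 0 -0.63;1 0 0 0 0 0 0;1 0 0 0 0 0 0")

```text
clock: 34.33
position: [0.4932, 0.2436, 0.2589]
ee_rot: [0.515, 3.099, -0.001]
force: [-0.4, 0.1, -1.7]
width: 0.427
gripper_force: 25.0
```

Call:
send_rows(motion="1 0 0 0 0 0 0;1 0 0 0 0 0 0")

```text
clock: 34.58
position: [0.4933, 0.244, 0.2588]
ee_rot: [0.515, 3.099, -0.0]
force: [-0.3, 0.5, -1.7]
width: 0.431
gripper_force: 25.0
```

```bash
python3 st.py
```

```text
t 34.58 pos [493.3 244.  258.8] phi 71.12 zaxis [ 1.e-04 -1.e-04 -1.e+00] F [-0.3  0.5 -1.7] w 39.7 gf 25.0 j [-0.78  0.35  0.29  1.82 -0.12  0.99  0.81]
rack x,y -57.9 -0.3
```

Call:
send_rows(motion="1 0 0 -0.03 0 0 0;1 0 0 -0.03 0 0 0;1 0 0 -0.03 0 0 0;1 0 0 -0.022 0 0 0;1 0 0 -0.01 0 0 0")

```text
clock: 35.2
position: [0.4927, 0.2443, 0.1356]
ee_rot: [-0.514, -3.098, 0.002]
force: [0.2, 0.6, -1.6]
width: 0.429
gripper_force: 25.0
```

Call:
send_rows(motion="1 0 0 -0.005 0 0 0;1 0 0 -0.003 0 0 0;1 0 0 0 0 0 0")

```text
clock: 35.58
position: [0.4933, 0.245, 0.1291]
ee_rot: [0.513, 3.099, 0.001]
force: [-0.6, -1.1, -2.3]
width: 0.426
gripper_force: 25.0
```

```bash
python3 st.py
```

```text
t 35.58 pos [493.3 245.  129.1] phi 71.2 zaxis [ 6.e-04  5.e-04 -1.e+00] F [-0.6 -1.1 -2.3] w 39.2 gf 25.0 j [-0.74  0.51  0.25  1.94 -0.19  0.7   0.86]
rack x,y -58.3 0.7
```

Call:
send_rows(motion="1 0 0 -0.0012 0 0 0;1 0 0 -0.0012 0 0 0;1 0 0 -0.0005 0 0 0;1 0 0 0 0 0 0")

```text
clock: 36.08
position: [0.4931, 0.245, 0.1262]
ee_rot: [0.513, 3.099, 0.001]
force: [-1.5, -0.7, 4.9]
width: 0.433
gripper_force: 25.0
```

```bash
python3 st.py
```

```text
t 36.08 pos [493.1 245.  126.2] phi 71.2 zaxis [ 3.e-04  4.e-04 -1.e+00] F [-1.5 -0.7  4.9] w 39.8 gf 25.0 j [-0.74  0.52  0.24  1.95 -0.19  0.7   0.87]
rack x,y -58.4 0.6
```

Call:
send_rows(motion="1 0.0012 -0.0005 0.0004 0 0 0;1 0.0012 -0.0005 0 0 0 0;1 0.0012 -0.0006 0 0 0 0;1 0.001 -0.0005 0 0 0 0;1 0 0 0 0 0 0")

```text
clock: 36.7
position: [0.4963, 0.2439, 0.1267]
ee_rot: [-0.511, -3.097, -0.001]
force: [-8.0, 2.2, 13.6]
width: 0.43
gripper_force: 25.0
```

```bash
python3 st.py
```

```text
t 36.7 pos [496.3 243.9 126.7] phi 71.27 zaxis [-0.0024  0.0013 -1.    ] F [-8.   2.2 13.6] w 39.5 gf 25.0 j [-0.73  0.52  0.24  1.94 -0.19  0.7   0.87]
rack x,y -55.1 0.6
```

Call:
send_rows(motion="1 0 0 0.0012 0 0 0;1 0.0008 -0.0003 0 0 0 0;1 0.0006 -0.0002 0 0 0 0;1 0 0 0 0 0 0")

```text
clock: 37.2
position: [0.4971, 0.243, 0.1268]
ee_rot: [-0.51, -3.096, 0.001]
force: [-8.4, 3.4, 3.2]
width: 0.427
gripper_force: 25.0
```

```bash
python3 st.py
```

```text
t 37.2 pos [497.1 243.  126.8] phi 71.28 zaxis [-0.0037  0.     -1.    ] F [-8.4  3.4  3.2] w 39.3 gf 25.0 j [-0.73  0.52  0.24  1.94 -0.19  0.71  0.87]
rack x,y -54.0 0.1
```

Call:
send_rows(motion="0.2 0 0 0 0 0 0;0.2 0 0 0 0 0 0;0.2 0 0 0 0 0 0;0.2 0 0 0 0 0 0;0.2 0 0 0 0 0 0")

```text
clock: 37.83
position: [0.4991, 0.2423, 0.1274]
ee_rot: [0.513, 3.099, 0.0]
force: [-0.4, -0.1, -0.2]
width: 0.799
gripper_force: 0.0
```

Call:
send_rows(motion="0.2 0 0 0.02 0 0 0;0.2 0 0 0.05 0 0 0;0.2 0 0 0.06 0 0 0;0.2 0 0 0.06 0 0 0;0.2 0.03 -0.03 0.04 0 0 0")

```text
clock: 38.45
position: [0.5281, 0.2151, 0.3605]
ee_rot: [0.504, 3.1, 0.006]
force: [2.1, 0.3, -0.8]
width: 0.801
gripper_force: 0.0
```

Call:
send_rows(motion="0.2 0.05 -0.01 0 0 0 0;0.2 0.03 0 0 0 0 0;0.2 0 0 0 0 0 0;0.2 0 0 0 0 0 0")

```text
clock: 38.95
position: [0.6084, 0.2025, 0.3569]
ee_rot: [-0.513, -3.098, 0.001]
force: [-0.6, -0.6, 0.0]
width: 0.799
gripper_force: 0.0
```

```bash
python3 st.py; python3 - <<'E'
from cell import arm
from h import *
m=arm.camera_model("wrist");im,d=arm.get_image("wrist");cv2.imwrite("pics/w4.png",im)
W=cloud(m,d).reshape(-1,3);W=W[d.ravel()>0]
a=np.radians(-18.78);p=(W[:,:2]-[.5482,.2256])@np.array([[np.cos(a),-np.sin(a)],[np.sin(a),np.cos(a)]])
for H,x in((.132,.09),(.114,.042),(.096,-.006),(.078,-.054)):
    q=p[(abs(W[:,2]-H)<.005)&(np.hypot(p[:,0]-x,p[:,1])<.0225)]
    if len(q):print(H,len(q),np.median(W[(np.hypot(p[:,0]-x,p[:,1])<.015),2]),cv2.minEnclosingCircle((q*1000).astype(np.float32)))
E
```

```text
t 38.95 pos [608.4 202.5 356.9] phi 71.22 zaxis [-1.1e-03 -2.0e-04 -1.0e+00] F [-0.6 -0.6  0. ] w 73.5 gf 0.0 j [-0.64  0.43  0.36  1.45 -0.15  1.29  0.97]
rack x,y 64.4 -2.5
0.132 1119 0.13124072690285857 ((89.59551239013672, 1.9887584447860718), 19.817598342895508)
0.114 1143 0.39311533346957966 ((41.9431037902832, -0.9123611450195312), 20.023672103881836)
0.096 1164 0.09532585284357743 ((-5.9145307540893555, 0.07496808469295502), 19.824438095092773)
0.078 1193 0.07737835816438272 ((-54.39914321899414, -0.7507526278495789), 19.81842803955078)
```

View pics/w4.png

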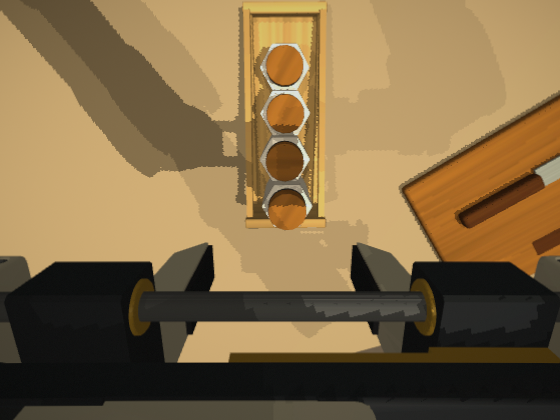

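The wrist view shows all four canisters in one row, lids at about (287,208), (286,160), (285,113) and (285,65). Their spacing measures about 48 mm and their heights are right, so I'm handing in.

```bash
python3 -c "
from cell import arm
print(arm.sign_off())"
```

```text
the job is handed in; nothing more can be done
None
```

All four canisters stand in the rack in height order, tallest against the tall end board and closed up at about 48 mm spacing by the final measurement; the job was handed in at about 39 s, with no verdict returned.

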